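# Third hand: hold a load cell against a sprung stop for screwing

## Task

Lift the loose grey cover off the load cell without taking the cell along, and stand it upright on a bare patch of the bench, out of the way. Then set the load cell flat on the fixture's base plate, centred, with one of its two smaller end faces flat against the sprung pad, and push it in until the pad has sunk about half of its 16 mm travel (about 8 N), never to its end. Finish while still holding the cell pressed there, steadily, so that a colleague can screw it down; leave the marker pen, the hand scanner and the mirror glass where they lie.

Things in the scene. Friction and masses are not known exactly. Their poses are not given: they have to be found in the camera images.
- load_cell: load cell: a plain black block with a pale label on top, 44 x 52 x 34 mm (x, y, z), nominally 0.23 kg; origin at the centre of its underside, z up. Its two smaller end faces (44 mm wide, 34 mm high) look along its +y and -y, 26 mm from the origin; its long sides look along +x and -x, 22 mm from the origin. It starts on the bench, hidden under the cover. Either end may go against the pad.
- cover: loose grey plastic cover standing over the load cell: a box open at the bottom, outside 57 x 65 mm (x, y) and 41 mm high, walls 2.5 mm, with 4 mm of room all round the cell and 4 mm above it; on its top, in the middle, an upright grip rib 12 mm thick (x), 42 mm long (y) and 29 mm high, so the whole is 70 mm high; 70 g. Origin at the centre of its lower rim, z up; it starts with the same position and yaw as the load cell.
- fixture: aluminium screwing fixture bolted to the bench: base plate 140 x 84 mm (x, y), 6 mm thick, top at z = 6 mm; origin at the centre of its underside. At its +x end an upright block (x = 40 to 70 mm, 66 mm wide in y, top at z = 46 mm) carries the sprung pad, which faces the fixture's -x; the plate in front of the pad is flat and free and open at both sides. The part is pushed towards the fixture's +x.
- pad_face (a point): centre of the pad's face, 24 mm above the bench, 15 mm on the +x side of the fixture's origin while the pad is at rest; the pad is a steel plate 40 mm wide (y), 30 mm high (z = 9 to 39 mm), 8 mm thick, and this point moves with it. Its axes are the fixture's.
- pad (a joint): how far the sprung pad is pushed in towards the block, m: 0 at rest (fully out), 0.016 at its end; the spring takes 1 N per mm (8 N at 0.008). Its two guide pins are about flush with the rear of the block at rest and stand out there by as much as the pad is pushed in.
- pen_marker: bystander, loose on the bench, to be left alone: marker pen, 17 x 135 x 16 mm, long axis y, lying behind the middle of the work area; origin under its centre. In front of it the bench midway between load cell and fixture is bare (room for the cover) from about 0.44 to 0.52 m ahead of the robot
- barcode_scanner: bystander, loose on the bench, to be left alone: hand scanner lying on its side, 144 x 96 x 40 mm, at the right; origin under its centre
- spare_glass_0: bystander, loose on the bench, to be left alone: oval mirror glass in a carrier, 97 x 150 x 9 mm, at the left; origin under its centre
There are look-alikes about, which are no part of the job. Several things have the shape of the cover; the one meant has the colours described above.

How it is judged:
By the outcome, as a careful person would: the job done as asked, in the order asked, and still so for the second after the job is handed in, while the arm keeps its last pose, push and grip.
It also fails if it takes over 69 s, if anything falls off the work surface, if the arm or the gripper's body presses on something with over 40 N, if the wrist force passes 120 N, or if a joint passes its speed limit or range.

## Robot

A 6-joint arm with a two-finger parallel gripper is mounted at the origin on a cart in front of the work surface, level with it; the furniture and walls round the work are solid. World frame = base frame: x ahead of the robot, y to its left, z up, the work surface at z = 0. Lengths are in m, angles in rad, forces in N, time in s.
With the tool pointing down it reaches from about 0.375 to 0.925 m from the base axis. Payload 5.7 kg.
Tool frame: the origin (TCP) lies between the finger pads; the fingertips stand 19 mm ahead of it and the grasp point (between the pads) is the TCP; z points along the fingers, y is the line along which they close (so a half turn about z gives the same grasp; the last joint's range is limited). The gripper opens to 85 mm and grips with 20 to 120 N. Pads are 22 mm wide; open, the fingers measure 114 mm over their backs; the gripper's body (76 mm by 85 mm) begins 54 mm behind the grasp point. The pads swing forward as they close: fully open they stand 13 mm farther back than shut.
Start: joints at [-1.22, 0.359, 1.51, -0, 1.272, -0.115], TCP at [0.269, -0.536, 0.25] pointing down, gripper open.
Joint ranges: [-2.97, 2.97], [-1.01, 2.36], [0.21, 2.38], [-0.96, 4.11], [0.2, 2.71], [-2.98, 2.98]. Speed limits (rad/s): [2.39, 2.39, 3.14, 3.14, 3.14, 3.14].

## Interface

Orientations are given as [roll, pitch, yaw] about the fixed x, y, z axes, in that order (R = Rz(yaw) Ry(pitch) Rx(roll)).
In Python, from bench import env gives the robot as it stands. The module is installed in compiled form; this text tells all that it offers.
- The arm moves only by the tool drive_tool, never from a script. Its argument "moves" is a list of rows, each an object with "linear": the shift along the world's x, y, z in m, a list of three; "turn": the turn, a rotation vector about the world's x, y, z in degrees, a list of three; "gripper": the opening, from 0 (shut) to 1 (fully open). In form: [{"linear": [x, y, z], "turn": [ax, ay, az], "gripper": gripper}, ...]. A call has 1 to 8 rows; each row shifts and turns the commanded pose from where the row before left it; what a row does not reach is not made up. A row lasts 1/12 s, in which the tool goes at most 41.7 mm and 7.16 degrees, less where a joint would pass 70% of its speed; a pose out of reach is approached as far as the arm can. A call is refused whole if a number of a shift passes 0.0417 or a number of a turn 7.16, either way. A call with a gripper value outside its range is refused whole. The fingers move at their own pace and stop on an object; "grip_force" is the grip in N (left out, the last holds). Time passes only in rows, so rows that do not move let the fingers close. It gives the time, the measured TCP pose, the force, the opening and the grip force at its end, in the units of the state.
- env.get_obs(): the state, without advancing time (a new reading comes with each control period).
- env.grab_frame(name): name is "scene" or "top" or "wrist"; returns (picture, depth): 420x560x3 uint8, red, green, blue; 420x560 float32, m along the optical axis (not along the pixel's ray), 0 where there is no reading.
- env.camera_model(name): a dict with "vertical_fov" (degrees; the focal length in pixels is half the picture's height over the tangent of half this angle, whatever the lens; pixels are square), "cx", "cy" (the principal point, pixels), "xyz" and "rotation" of the camera in the world. Camera axes: x right, y up, looking along -z (the intrinsics and any distortion apply to the point x, -y, -z); pixel columns grow to the right and rows downward; lengths in m; the calibration is good to about 2 mm. A picture is of the moment at which its call begins: read the wrist's pose just before it. camera_model takes no time and is no camera call; for the wrist camera it gives the pose at the moment of the call.
- env.job_done(): hands the job in; it is judged then, once.
Trained networks look in the newest picture that a camera, given by its name, has taken for a name from the list of things; names that differ only in an ending like _2 or _b are one class to them, and where a whole thing is asked for, a point or a joint stands for the part that bears it (a point fixed in the world has none). Each returns a list of dicts, best first, with "conf" (0 to 1); they miss things now and then, are a little off and sometimes report something else, mostly with a low value. They report only what shows in the picture. A call takes as long as a camera call. They do not tell look-alikes from the thing itself.
- env.spot_in(camera, thing): "point" ([x, y, z] in m, in world coordinates, good to about 4 mm: the middle of the surface that is visible of it).
- env.masks_of(camera, thing): "mask" (420x560 bool, what is visible of it).
- env.place_of(camera, thing): "point" ([x, y, z] in m, in world coordinates, good to about 4 mm: a listed point, or the origin of a listed thing).
The state is a dict: "time": time; "joints": joint angles; "joint_velocities": joint speeds; "tau": joint torques, N m; "eef_pos": TCP position; "eef_rot": TCP orientation; "contact_force": force on the tool from outside, world axes, zero at the start; "moment": the same for the moment, N m; "gripper_width": finger opening in m; "grip_force": force on a finger pad.
Only numpy, scipy, OpenCV 4.12 (cv2) and the standard library are available. Lean on these libraries where they do the work, as an engineer would, in place of code of your own. Each camera call takes 0.05 s, during which the arm holds its last target. There are 200 camera calls.

## Working session

There is one attempt and no reset: what is moved stays moved. The work goes in short steps, Python scripts to look and compute and a tool call to move; the robot and the scene stay as the last step left them, time stands still between calls to the robot, and variables do not carry over. Pictures are saved under pics/ and viewed, at most 10 in all, crops included, and the job is handed in when it is done.

Besides the shell and the picture viewer there is one more tool, called after ">>>" as name(argument=value, ...), one argument or row to a line, values as JSON. drive_tool: Moves the arm, as the interface text tells. Its arguments: {"type":"object","properties":{"moves":{"type":"array"},"grip_force":{"type":"number"}},"required":["moves"]}

```bash
mkdir -p pics; cat > h.py <<'E'
import numpy as np, cv2
from bench import env
def px2w(name,u,v,d,m=None):
    m=m or env.camera_model(name); f=210/np.tan(np.radians(m["vertical_fov"])/2)
    p=np.stack([(u-m["cx"])/f*d,-(v-m["cy"])/f*d,-d],-1)
    return p@rot(m).T+np.array(m["xyz"])
def rot(m):
    R=np.array(m["rotation"],float)
    if R.shape==(3,3): return R
    from scipy.spatial.transform import Rotation as S
    return S.from_euler('xyz',R).as_matrix()
def cloud(name,d,mask=None):
    ok=(d>0) if mask is None else (d>0)&mask
    v,u=np.nonzero(ok); return px2w(name,u,v,d[ok]),u,v
def save(p,n): cv2.imwrite("pics/"+n,p[:,:,::-1])
E
python3 - <<'E'
from h import *
np.set_printoptions(precision=3,suppress=True)
o=env.get_obs(); print(o)
for c in ("scene","top"):
    p,d=env.grab_frame(c); save(p,c+"0.png"); print(c,env.camera_model(c))
    for t in ("cover","fixture","pad_face","pen_marker","barcode_scanner","spare_glass_0"):
        print(t,[(np.round(r["point"],3),round(r["conf"],2)) for r in env.place_of(c,t)][:5])
E
```

```text
{'time': 0.0, 'joints': array([-1.22 ,  0.359,  1.511,  0.   ,  1.272, -0.115]), 'joint_velocities': array([ 0.001, -0.   , -0.001,  0.001, -0.   ,  0.   ]), 'tau': array([  0.001, -52.76 , -27.862,  -0.   ,   0.013,  -0.   ]), 'eef_pos': array([ 0.269, -0.535,  0.249]), 'eef_rot': array([-3.14 , -0.   ,  0.466]), 'contact_force': array([-0.386, -0.016, -0.183]), 'moment': array([-0.012,  0.012,  0.007]), 'grip_force': 0.0, 'gripper_width': 0.08544263202507033}
scene {'vertical_fov': 42.902626955445264, 'cx': 275.61239748564253, 'cy': 201.19353809633395, 'xyz': array([-0.293, -0.987,  0.67 ]), 'rotation': array([ 1.12 , -0.01 , -0.683])}
cover [(array([0.551, 0.284, 0.001]), 0.88), (array([ 0.546,  0.155, -0.005]), 0.75)]
fixture [(array([ 0.558, -0.189,  0.004]), 0.74)]
pad_face [(array([ 0.569, -0.18 ,  0.031]), 0.61)]
pen_marker [(array([0.615, 0.004, 0.001]), 0.73)]
barcode_scanner [(array([ 0.38 , -0.352, -0.   ]), 0.75)]
spare_glass_0 [(array([ 0.415,  0.329, -0.003]), 0.8)]
top {'vertical_fov': 53.42707725682287, 'cx': 287.57500599425924, 'cy': 218.42115000286543, 'xyz': array([0.454, 0.002, 1.063]), 'rotation': array([ 0.044, -0.005, -1.563])}
cover [(array([0.55 , 0.156, 0.002]), 0.95), (array([0.552, 0.283, 0.001]), 0.84)]
fixture [(array([ 0.556, -0.192,  0.005]), 0.59)]
pad_face [(array([ 0.572, -0.183,  0.027]), 0.59)]
pen_marker [(array([ 0.612,  0.001, -0.002]), 0.6)]
barcode_scanner [(array([ 0.377, -0.35 ,  0.   ]), 0.7)]
spare_glass_0 [(array([0.415, 0.33 , 0.002]), 0.91), (array([ 0.378, -0.349, -0.001]), 0.46)]
```

View pics/scene0.png

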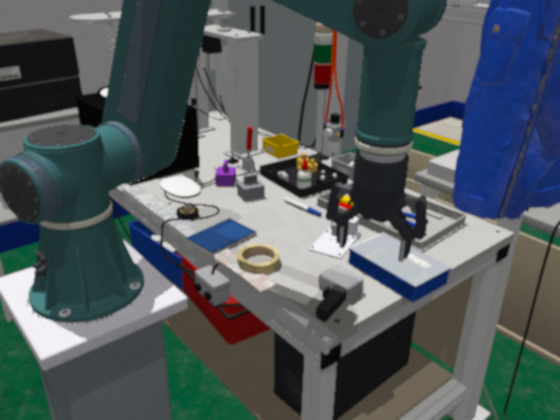

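View pics/top0.png

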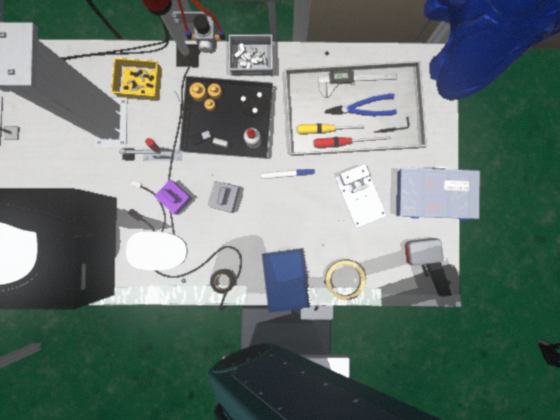

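The scene and top pictures show the grey cover at top pixel (225,196), the purple look-alike at (173,196), and the fixture at (360,195). The pen is at (288,174), with bare bench in front of it. Next I get rough yaws from the top view.

```bash
python3 - <<'E'
from h import *
np.set_printoptions(precision=4,suppress=True)
p,d=env.grab_frame("top")
P,u,v=cloud("top",d)
def rect(sel,n):
    Q=P[sel]; r=cv2.minAreaRect((Q[:,:2]*1000).astype(np.float32)); print(n,sel.sum(),np.round(r[0],1),np.round(r[1],1),round(r[2],1),"z",np.percentile(Q[:,2],[5,50,95]))
z=P[:,2]
near=lambda x,y,r:(np.hypot(P[:,0]-x,P[:,1]-y)<r)
print("bench z",np.median(z[near(.48,0,.04)]))
rect(near(.55,.156,.055)&(z>.02),"cover"); rect(near(.55,.156,.055)&(z>.055),"rib")
F=near(.556,-.19,.09)
rect(F&(z>.035),"block"); rect(F&(z>.02)&(z<.06),"block+pad")
for lo,hi in((.003,.012),):
    rect(F&(z>lo)&(z<hi),"plate")
w=near(.556,-.19,.1)&(p[v,u].min(1)>215); rect(w,"white")
cv2.imwrite("pics/c.png",np.hstack([cv2.resize(p[150:240,315:405],(400,400),interpolation=2)[:,:,::-1],cv2.resize(p[150:240,150:260],(400,400),interpolation=2)[:,:,::-1]]))
E
```

```text
bench z -0.000507178395927621
cover 642 [551.3 155.5] [57.5 65. ] 75.5 z [0.0365 0.0413 0.0695]
rib 102 [551.1 155.6] [13.1 41.4] 75.5 z [0.058  0.0683 0.0717]
block 399 [ 576.9 -207.1] [157.   70.4] 53.7 z [0.0382 0.0454 0.0486]
block+pad 468 [ 576.9 -207.1] [157.   70.4] 53.7 z [0.0259 0.0448 0.0486]
plate 1367 [ 555.4 -191.3] [176.3 170.9] 61.2 z [0.0034 0.0059 0.0092]
white 4131 [ 555.  -181.2] [199.4 181.7] 6.2 z [-0.003   0.0017  0.045 ]
```

>>> drive_tool(
  moves=[
    {"linear": [0.02, 0.035, 0.01], "turn": [0, 0, 0], "gripper": 1},
    {"linear": [0.02, 0.035, 0.01], "turn": [0, 0, 0], "gripper": 1},
    {"linear": [0.02, 0.035, 0.01], "turn": [0, 0, 0], "gripper": 1},
    {"linear": [0.02, 0.035, 0.01], "turn": [0, 0, 0], "gripper": 1},
    {"linear": [0.02, 0.035, 0.01], "turn": [0, 0, 0], "gripper": 1},
    {"linear": [0.02, 0.035, 0.01], "turn": [0, 0, 0], "gripper": 1},
    {"linear": [0.02, 0.035, 0], "turn": [0, 0, 0], "gripper": 1},
    {"linear": [0.02, 0.035, 0], "turn": [0, 0, 0], "gripper": 1},
  ],
)

```text
time: 1.42
eef_pos: [0.4304, -0.2546, 0.3114]
eef_rot: [3.14, -0.001, 0.466]
contact_force: [0.6, -0.8, 0.1]
gripper_width: 0.0851
grip_force: 0.0
```

View pics/c.png

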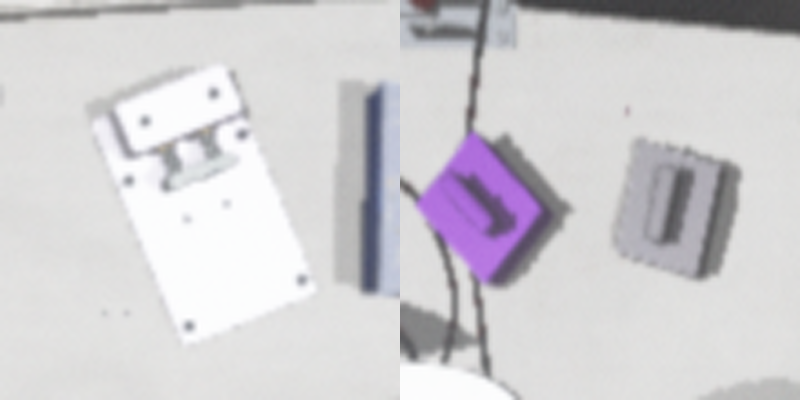

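The crops confirm that the fixture's block lies towards world +x and a little +y. The cover's rib runs near world x, at about -14.5°. Next is a wrist view of the fixture from here.

```bash
python3 - <<'E'
from h import *
np.set_printoptions(precision=4,suppress=True)
m=env.camera_model("wrist"); p,d=env.grab_frame("wrist"); save(p,"w1.png"); print(m, env.get_obs()["eef_pos"])
for t in ("fixture","pad_face"): print(t,[(np.round(r["point"],4),round(r["conf"],2)) for r in env.place_of("wrist",t)][:3])
np.savez("w1.npz",p=p,d=d,xyz=m["xyz"],rotation=m["rotation"])
E
```

```text
{'vertical_fov': 65.41097518704426, 'cx': 274.8276821225437, 'cy': 205.9328894821784, 'xyz': array([ 0.5002, -0.2195,  0.4356]), 'rotation': array([-0.3039, -0.0015, -1.1043])} [ 0.4331 -0.2479  0.3109]
fixture [(array([ 0.5573, -0.187 , -0.0009]), 0.88)]
pad_face [(array([ 0.5681, -0.1791,  0.024 ]), 0.74)]
```

View pics/w1.png

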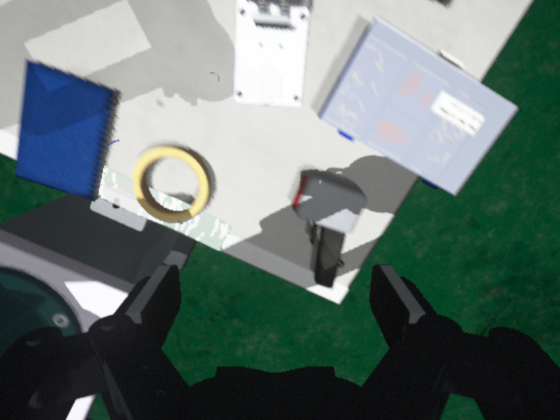

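The wrist view shows the fixture cut off at the top edge (270,50). I move forward to centre it.

>>> drive_tool(
  moves=[
    {"linear": [0.033, 0.018, 0], "turn": [0, 0, 0], "gripper": 1},
    {"linear": [0.033, 0.018, 0], "turn": [0, 0, 0], "gripper": 1},
    {"linear": [0.033, 0.018, 0], "turn": [0, 0, 0], "gripper": 1},
    {"linear": [0, 0, 0], "turn": [0, 0, 0], "gripper": 1},
    {"linear": [0, 0, 0], "turn": [0, 0, 0], "gripper": 1},
  ],
)

```text
time: 1.98
eef_pos: [0.5293, -0.2027, 0.3098]
eef_rot: [3.142, 0.001, 0.467]
contact_force: [-0.5, -0.4, -0.5]
gripper_width: 0.0858
grip_force: 0.0
```

```bash
cat > fix.py <<'E'
from h import *
from scipy.optimize import minimize
np.set_printoptions(precision=4,suppress=True)
m=env.camera_model("wrist"); p,d=env.grab_frame("wrist"); save(p,"w2.png")
for t in ("fixture","pad_face"): print(t,[(np.round(r["point"],4),round(r["conf"],2)) for r in env.place_of("wrist",t)][:3])
np.savez("w2.npz",p=p,d=d,xyz=m["xyz"],rotation=m["rotation"])
ok=d>0; v,u=np.nonzero(ok); P=px2w("wrist",u,v,d[ok],m); z=P[:,2]
F=np.hypot(P[:,0]-.557,P[:,1]+.189)<.1
def rect(sel,n):
    Q=P[sel]; r=cv2.minAreaRect((Q[:,:2]*1000).astype(np.float32)); print(n,sel.sum(),np.round(r[0],1),np.round(r[1],1),round(r[2],1),"z",np.percentile(Q[:,2],[5,50,95]))
print("bench",np.median(z[F&(z<.003)]))
rect(F&(z>.042)&(z<.05),"block"); rect(F&(z>.0035)&(z<.0085),"plate"); rect(F&(z>.034)&(z<.0415),"padtop")
g=np.zeros(d.shape,np.uint8); s=F&(z>.0035); g[v[s],u[s]]=255; g[v[F&(z>.034)],u[F&(z>.034)]]=128
cv2.imwrite("pics/w2b.png",np.hstack([p[:,:,::-1],cv2.merge([g]*3)])[:,::1][::1])
im=cv2.imread("pics/w2b.png"); cv2.imwrite("pics/w2b.png",cv2.resize(im,(800,300)))
E
python3 fix.py
```

```text
fixture [(array([ 0.5588, -0.188 , -0.0016]), 0.72)]
pad_face [(array([ 0.5684, -0.1841,  0.0237]), 0.88)]
bench 0.00021077023649518356
block 2220 [ 587.7 -219.8] [176.7  82.7] 60.3 z [0.0445 0.0463 0.0477]
plate 5131 [ 565.9 -215.5] [148.4 143.1] 22.5 z [0.005  0.0065 0.0079]
padtop 275 [ 558.3 -219.1] [117.7  90.9] 88.8 z [0.0377 0.0393 0.041 ]
```

View pics/w2b.png

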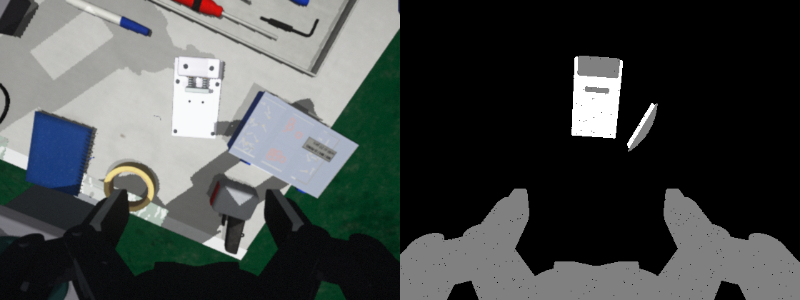

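The wrist view shows the whole fixture at (195,97), with the block at the far end. The blue case beside it polluted the fit, so I isolate the fixture by connected component.

```bash
cat > fit2.py <<'E'
from h import *
def fit(f):
    a=np.load(f); d=a["d"]; m=env.camera_model("wrist"); m["xyz"]=a["xyz"]; m["rotation"]=a["rotation"]
    v,u=np.nonzero(d>0); P=px2w("wrist",u,v,d[d>0],m); z=P[:,2]
    W=np.full(d.shape+(3,),-1.); W[v,u]=P
    F=(W[...,2]>.0035)&(W[...,2]<.055)&(np.hypot(W[...,0]-.557,W[...,1]+.189)<.1)
    n,l,s,c=cv2.connectedComponentsWithStats(cv2.morphologyEx(F.astype(np.uint8),cv2.MORPH_OPEN,np.ones((3,3))),connectivity=4)
    k=1+np.argmax(s[1:,4]); K=l==k
    def rect(sel,n):
        Q=W[sel]; r=cv2.minAreaRect((Q[:,:2]*1000).astype(np.float32)); print(n,sel.sum(),np.round(r[0],1),np.round(r[1],1),round(r[2],2),"z",np.median(Q[:,2]))
    Z=W[...,2]; rect(K,"all")
    e=cv2.erode(K.astype(np.uint8),np.ones((5,5)))>0
    rect(K&(Z>.043)&(Z<.05),"block")
    T=(e&(Z>.0365)&(Z<.042)).astype(np.uint8); n,l,s,c=cv2.connectedComponentsWithStats(T); rect(l==1+np.argmax(s[1:,4]),"padtop")
fit("w2.npz")
E
python3 fit2.py
```

```text
all 7255 [ 559.2 -186.4] [141.  84.] 22.74 z 0.006938037739654124
block 1618 [ 609.5 -165.5] [30.  65.9] 22.6 z 0.04635256837856053
padtop 191 [ 576.8 -180.3] [ 8.  37.9] 23.69 z 0.03922663735894044
```

Fixture at (0.559,-0.186), yaw 22.7°. Next I move to above the cover.

>>> drive_tool(
  moves=[
    {"linear": [0.002, 0.036, 0], "turn": [0, 0, -4.12], "gripper": 1},
    {"linear": [0.002, 0.036, 0], "turn": [0, 0, -4.12], "gripper": 1},
    {"linear": [0.002, 0.036, 0], "turn": [0, 0, -4.12], "gripper": 1},
    {"linear": [0.002, 0.036, 0], "turn": [0, 0, -4.12], "gripper": 1},
    {"linear": [0.002, 0.036, 0], "turn": [0, 0, -4.12], "gripper": 1},
    {"linear": [0.002, 0.036, -0.02], "turn": [0, 0, -4.12], "gripper": 1},
    {"linear": [0.002, 0.036, -0.02], "turn": [0, 0, -4.12], "gripper": 1},
    {"linear": [0.002, 0.036, -0.02], "turn": [0, 0, -4.12], "gripper": 1},
  ],
)

```text
time: 2.8
eef_pos: [0.5441, 0.0859, 0.2504]
eef_rot: [3.141, -0.002, -0.115]
contact_force: [0.8, 0.2, 0.2]
gripper_width: 0.0852
grip_force: 0.0
```

>>> drive_tool(
  moves=[
    {"linear": [0.003, 0.036, -0.025], "turn": [0, 0, -4.12], "gripper": 1},
    {"linear": [0.003, 0.033, -0.025], "turn": [0, 0, -4.12], "gripper": 1},
    {"linear": [0, 0, 0], "turn": [0, 0, 0], "gripper": 1},
    {"linear": [0, 0, 0], "turn": [0, 0, 0], "gripper": 1},
    {"linear": [0, 0, 0], "turn": [0, 0, 0], "gripper": 1},
  ],
)

```text
time: 3.22
eef_pos: [0.5503, 0.1516, 0.202]
eef_rot: [3.141, -0.0, -0.253]
contact_force: [0.5, 0.7, 0.5]
gripper_width: 0.0857
grip_force: 0.0
```

```bash
cat > blk.py <<'E'
from h import *
import sys
np.set_printoptions(precision=4,suppress=True)
def look(x,y,r,bands,name):
    o=env.get_obs(); m=env.camera_model("wrist"); p,d=env.grab_frame("wrist"); save(p,name)
    print(o["eef_pos"],np.degrees(o["eef_rot"]))
    v,u=np.nonzero(d>0); P=px2w("wrist",u,v,d[d>0],m); W=np.full(d.shape+(3,),-1.); W[v,u]=P
    near=np.hypot(W[...,0]-x,W[...,1]-y)<r
    for lo,hi in bands:
        K=near&(W[...,2]>lo)&(W[...,2]<hi); K=cv2.morphologyEx(K.astype(np.uint8),cv2.MORPH_OPEN,np.ones((3,3)))
        n,l,s,c=cv2.connectedComponentsWithStats(K)
        for k in 1+np.argsort(-s[1:,4])[:2]:
            Q=W[l==k]; q=cv2.minAreaRect((Q[:,:2]*1000).astype(np.float32)); print((lo,hi),len(Q),np.round(q[0],1),np.round(q[1],1),round(q[2],2),"z",np.percentile(Q[:,2],[5,50,95]),"px",c[k].round())
    return p,d,W
if __name__=="__main__":
    a=eval(sys.argv[1]); look(*a)
E
python3 blk.py '(.551,.1555,.06,[(.06,.08),(.037,.046),(.02,.08)],"w3.png")'
```

```text
[0.5503 0.1516 0.202 ] [179.9593  -0.0154 -14.4897]
(0.06, 0.08) 758 [552.4 157.3] [12.7 41.5] 75.63 z [0.0636 0.0701 0.0715] px [269. 200.]
(0.037, 0.046) 3567 [552.2 157.3] [57.  64.8] 75.74 z [0.0403 0.0415 0.0426] px [269. 189.]
(0.02, 0.08) 4577 [552.3 157.2] [57.1 64.9] 75.92 z [0.0395 0.0417 0.0706] px [269. 190.]
```

Wrist and top views agree within 2 mm: rib at about (0.552,0.1565), top at z = 70 mm. Next I descend and grip the rib.

>>> drive_tool(
  moves=[
    {"linear": [0.0015, 0.005, -0.03], "turn": [0, 0, 0], "gripper": 1},
    {"linear": [0, 0, -0.03], "turn": [0, 0, 0], "gripper": 0.6},
    {"linear": [0, 0, -0.03], "turn": [0, 0, 0], "gripper": 0.6},
    {"linear": [0, 0, -0.025], "turn": [0, 0, 0], "gripper": 0.6},
    {"linear": [0, 0, -0.015], "turn": [0, 0, 0], "gripper": 0.6},
    {"linear": [0, 0, -0.008], "turn": [0, 0, 0], "gripper": 0.6},
    {"linear": [0, 0, 0], "turn": [0, 0, 0], "gripper": 0.6},
    {"linear": [0, 0, 0], "turn": [0, 0, 0], "gripper": 0.6},
  ],
  grip_force=25,
)

```text
time: 3.93
eef_pos: [0.5528, 0.1571, 0.0646]
eef_rot: [-3.141, -0.001, -0.254]
contact_force: [0.8, 0.7, 0.3]
gripper_width: 0.0514
grip_force: 0.0
```

>>> drive_tool(
  moves=[
    {"linear": [0, 0, 0], "turn": [0, 0, 0], "gripper": 0},
    {"linear": [0, 0, 0], "turn": [0, 0, 0], "gripper": 0},
    {"linear": [0, 0, 0], "turn": [0, 0, 0], "gripper": 0},
    {"linear": [0, 0, 0], "turn": [0, 0, 0], "gripper": 0},
    {"linear": [0, 0, 0], "turn": [0, 0, 0], "gripper": 0},
    {"linear": [0, 0, 0], "turn": [0, 0, 0], "gripper": 0},
    {"linear": [0, 0, 0], "turn": [0, 0, 0], "gripper": 0},
  ],
)

```text
time: 4.52
eef_pos: [0.5524, 0.158, 0.0644]
eef_rot: [-3.141, -0.001, -0.253]
contact_force: [-1.7, -2.8, 7.4]
gripper_width: 0.0116
grip_force: 32.0
```

Gripped at 11.6 mm. Lifting straight up slowly.

>>> drive_tool(
  moves=[
    {"linear": [0, 0, 0.005], "turn": [0, 0, 0], "gripper": 0},
    {"linear": [0, 0, 0.01], "turn": [0, 0, 0], "gripper": 0},
    {"linear": [0, 0, 0.012], "turn": [0, 0, 0], "gripper": 0},
    {"linear": [0, 0, 0.012], "turn": [0, 0, 0], "gripper": 0},
    {"linear": [0, 0, 0.015], "turn": [0, 0, 0], "gripper": 0},
    {"linear": [0, 0, 0.02], "turn": [0, 0, 0], "gripper": 0},
    {"linear": [0, 0, 0.02], "turn": [0, 0, 0], "gripper": 0},
    {"linear": [0, 0, 0], "turn": [0, 0, 0], "gripper": 0},
  ],
)

```text
time: 5.18
eef_pos: [0.5543, 0.1588, 0.162]
eef_rot: [-3.139, -0.006, -0.253]
contact_force: [0.2, -0.9, -0.4]
gripper_width: 0.0114
grip_force: 30.9
```

```bash
python3 - <<'E'
from h import *
np.set_printoptions(precision=4,suppress=True)
o=env.get_obs(); print(o["eef_pos"],o["contact_force"],o["gripper_width"])
p,d=env.grab_frame("scene"); save(p,"s2.png")
for t in ("load_cell","cover"): print(t,[(np.round(r["point"],4),round(r["conf"],2)) for r in env.place_of("scene",t)][:3])
cv2.imwrite("pics/s2c.png",cv2.resize(p[120:230,170:320],(750,550),interpolation=2)[:,:,::-1])
E
```

```text
[0.5543 0.1588 0.162 ] [ 0.2217 -0.9387 -0.3961] 0.011447358454967126
load_cell [(array([ 0.5472,  0.1579, -0.0008]), 0.54)]
cover [(array([0.5498, 0.2844, 0.001 ]), 0.84), (array([0.5501, 0.1584, 0.0928]), 0.6)]
```

View pics/s2c.png

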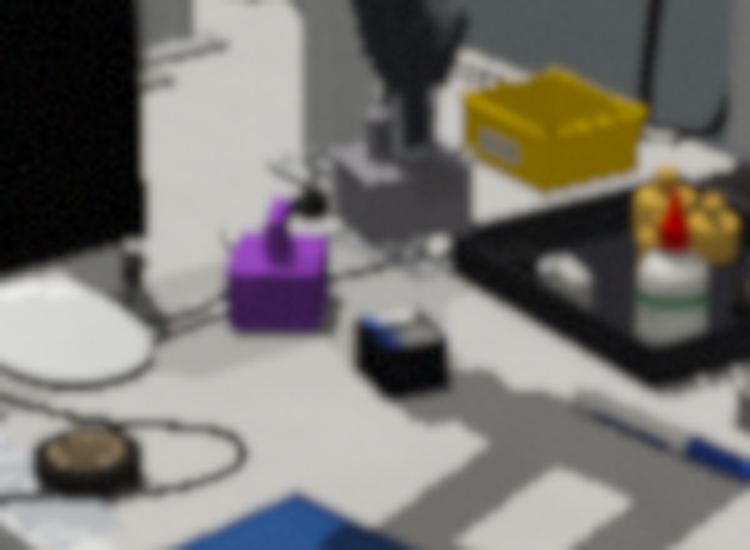

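The crop shows the cell (400,350) still on the bench and the cover (400,190) clear in the air. I carry the cover to the bare patch at about (0.485,-0.01).

>>> drive_tool(
  moves=[
    {"linear": [-0.008, -0.02, 0], "turn": [0, 0, 0], "gripper": 0},
    {"linear": [-0.013, -0.033, 0], "turn": [0, 0, 0], "gripper": 0},
    {"linear": [-0.013, -0.033, 0], "turn": [0, 0, 0], "gripper": 0},
    {"linear": [-0.013, -0.033, 0], "turn": [0, 0, 0], "gripper": 0},
    {"linear": [-0.013, -0.033, 0], "turn": [0, 0, 0], "gripper": 0},
    {"linear": [-0.008, -0.018, 0], "turn": [0, 0, 0], "gripper": 0},
    {"linear": [0, 0, -0.02], "turn": [0, 0, 0], "gripper": 0},
    {"linear": [0, 0, -0.025], "turn": [0, 0, 0], "gripper": 0},
  ],
)

```text
time: 6.0
eef_pos: [0.4841, -0.0133, 0.1127]
eef_rot: [-3.141, -0.002, -0.256]
contact_force: [0.6, 1.3, -1.5]
gripper_width: 0.0113
grip_force: 30.9
```

>>> drive_tool(
  moves=[
    {"linear": [0, 0, -0.02], "turn": [0, 0, 0], "gripper": 0},
    {"linear": [0, 0, -0.012], "turn": [0, 0, 0], "gripper": 0},
    {"linear": [0, 0, 0], "turn": [0, 0, 0], "gripper": 0},
    {"linear": [0, 0, 0], "turn": [0, 0, 0], "gripper": 0},
  ],
)

```text
time: 6.33
eef_pos: [0.4824, -0.0117, 0.0794]
eef_rot: [3.141, 0.004, -0.253]
contact_force: [0.1, -1.2, 0.1]
gripper_width: 0.0117
grip_force: 30.9
```

>>> drive_tool(
  moves=[
    {"linear": [0, 0, -0.008], "turn": [0, 0, 0], "gripper": 0},
    {"linear": [0, 0, -0.004], "turn": [0, 0, 0], "gripper": 0},
    {"linear": [0, 0, -0.002], "turn": [0, 0, 0], "gripper": 0},
    {"linear": [0, 0, 0], "turn": [0, 0, 0], "gripper": 0},
    {"linear": [0, 0, 0], "turn": [0, 0, 0], "gripper": 0},
  ],
)

```text
time: 6.75
eef_pos: [0.4839, -0.0119, 0.0667]
eef_rot: [-3.141, -0.0, -0.253]
contact_force: [-0.3, -0.6, -0.4]
gripper_width: 0.0113
grip_force: 30.9
```

>>> drive_tool(
  moves=[
    {"linear": [0, 0, -0.0015], "turn": [0, 0, 0], "gripper": 0},
    {"linear": [0, 0, -0.001], "turn": [0, 0, 0], "gripper": 0},
    {"linear": [0, 0, 0], "turn": [0, 0, 0], "gripper": 0},
    {"linear": [0, 0, 0], "turn": [0, 0, 0], "gripper": 0},
  ],
)

```text
time: 7.08
eef_pos: [0.4841, -0.0119, 0.0643]
eef_rot: [-3.141, -0.001, -0.253]
contact_force: [0.2, -0.1, 1.1]
gripper_width: 0.0116
grip_force: 31.0
```

Contact begins, so I release, retreat and go back towards the cell.

>>> drive_tool(
  moves=[
    {"linear": [0, 0, 0], "turn": [0, 0, 0], "gripper": 0.3},
    {"linear": [0, 0, 0], "turn": [0, 0, 0], "gripper": 0.5},
    {"linear": [0, 0, 0], "turn": [0, 0, 0], "gripper": 0.5},
    {"linear": [0, 0, 0.01], "turn": [0, 0, 0], "gripper": 0.5},
    {"linear": [0, 0, 0.03], "turn": [0, 0, 0], "gripper": 0.5},
    {"linear": [0, 0, 0.04], "turn": [0, 0, 0], "gripper": 0.6},
    {"linear": [0, 0, 0.04], "turn": [0, 0, 0], "gripper": 1},
    {"linear": [0.013, 0.033, 0.02], "turn": [0, 0, 0], "gripper": 1},
  ],
)

```text
time: 7.75
eef_pos: [0.4971, 0.0176, 0.2089]
eef_rot: [3.14, -0.004, -0.257]
contact_force: [0.8, -1.0, 0.4]
gripper_width: 0.0734
grip_force: 0.0
```

>>> drive_tool(
  moves=[
    {"linear": [0.013, 0.033, 0], "turn": [0, 0, 0], "gripper": 1},
    {"linear": [0.013, 0.033, 0], "turn": [0, 0, 0], "gripper": 1},
    {"linear": [0.013, 0.033, 0], "turn": [0, 0, 0], "gripper": 1},
    {"linear": [0.013, 0.033, 0], "turn": [0, 0, 0], "gripper": 1},
    {"linear": [0, 0, 0], "turn": [0, 0, 0], "gripper": 1},
    {"linear": [0, 0, 0], "turn": [0, 0, 0], "gripper": 1},
    {"linear": [0, 0, 0], "turn": [0, 0, 0], "gripper": 1},
  ],
)

```text
time: 8.33
eef_pos: [0.5481, 0.1529, 0.2042]
eef_rot: [3.141, 0.001, -0.252]
contact_force: [-0.4, -1.3, -0.2]
gripper_width: 0.0856
grip_force: 0.0
```

```bash
python3 blk.py '(.551,.1565,.06,[(.028,.04),(.015,.04)],"w4.png")'; python3 - <<'E'
from h import *
np.set_printoptions(precision=4,suppress=True)
p,d=env.grab_frame("top"); P,u,v=cloud("top",d); save(p,"t4.png")
for n,x,y,lo in(("cell",.551,.156,.015),("cover",.484,-.012,.02)):
    s=(np.hypot(P[:,0]-x,P[:,1]-y)<.06)&(P[:,2]>lo)&(P[:,2]<.085); Q=P[s]
    if len(Q): r=cv2.minAreaRect((Q[:,:2]*1000).astype(np.float32)); print(n,len(Q),np.round(r,1) if 0 else r,np.percentile(Q[:,2],[5,50,99]))
a=cv2.imread("pics/w4.png"); cv2.imwrite("pics/v4.png",cv2.resize(np.hstack([a,p[:,:,::-1]]),(800,300)))
E
```

```text
[0.5481 0.1529 0.2042] [179.9596   0.0342 -14.4567]
(0.028, 0.04) 2447 [551.7 158.8] [50.1 42.7] 75.37 z [0.0333 0.0348 0.0361] px [268. 187.]
(0.015, 0.04) 2571 [551.8 158.8] [50.1 43. ] 75.37 z [0.0284 0.0347 0.0361] px [268. 186.]
cell 90 ((543.0553588867188, 147.02883911132812), (28.181699752807617, 32.66349411010742), 75.76093292236328) [0.021  0.034  0.0388]
cover 612 ((483.3746337890625, -12.30843734741211), (56.86879348754883, 64.87056732177734), 75.6329345703125) [0.0379 0.0413 0.0719]
```

View pics/v4.png

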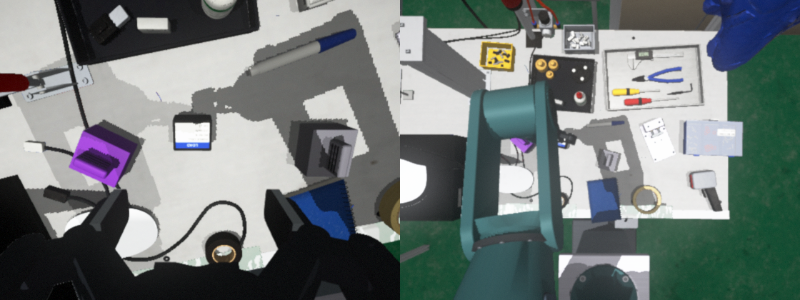

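The left panel (wrist) shows the cell at (192,131), and the cover standing at (335,140). The right panel (top) shows the cover upright in front of the pen. The cell's measured proportions look odd: its long side seems to lie along the closing direction. I'll check a crop and the brightness-based outline.

```bash
python3 - <<'E'
from h import *
p,d=env.grab_frame("wrist"); m=env.camera_model("wrist")
c=p[140:230,215:325]; dd=d[140:230,215:325]
g=np.clip((dd-.22)/.16*255,0,255).astype(np.uint8)
cv2.imwrite("pics/c5.png",np.hstack([cv2.resize(c[:,:,::-1],(400,328),interpolation=0),cv2.resize(cv2.merge([g]*3),(400,328),interpolation=0)]))
v,u=np.nonzero(d>0);P=px2w("wrist",u,v,d[d>0],m);W=np.full(d.shape+(3,),np.nan);W[v,u]=P
np.set_printoptions(precision=1,suppress=True,linewidth=250)
print("row187 z",W[187,228:312:2,2]*1000); print("col268 z",W[150:225:2,268,2]*1000)
a=np.radians(75.5);e=np.array([np.cos(a),np.sin(a)]);n=np.array([e[1],-e[0]])
print((W[187,228:312:2,:2]-[.5517,.157])@e*1000); print((W[150:225:2,268,:2]-[.5517,.157])@n*1000)
E
```

```text
row187 z [ 2.4  0.1  0.  -0.2  0.6  0.1 -0.5 34.1 33.6 34.9 34.4 34.2 35.2 35.2 34.5 35.2 35.4 35.3 35.5 35.2 36.  34.6 35.4 34.9 35.8 36.  34.9 33.8 35.9 35.8 35.5 34.3 33.4 34.1  0.7  0.6  0.9 -0.2  0.7  1.1  0.8  0.5]
col268 z [ 0.4 -0.2 -0.5 -0.5  0.   4.9 14.4 24.6 31.5 33.8 34.6 35.4 34.5 33.5 35.9 34.8 34.1 35.  35.2 35.9 35.  36.4 35.6 34.4 35.4 35.  35.2 35.  35.4 34.3 33.8 -0.3  0.3 -0.2 -0.4 -0.5  0.1 -0.2]
[ 43.   41.2  39.2  37.1  35.   33.   31.   25.3  23.5  21.6  19.8  17.9  16.   14.2  12.3  10.5   8.6   6.8   4.9   3.1   1.2  -0.6  -2.5  -4.3  -6.1  -8.   -9.8 -11.7 -13.5 -15.4 -17.2 -19.1 -21.  -22.8 -26.9 -29.  -31.  -33.2 -35.2 -37.2 -39.3
 -41.4]
[ 30.8  28.8  26.7  24.7  22.8  21.6  21.2  21.1  20.5  19.1  17.4  15.7  13.7  11.6  10.3   8.1   6.1   4.4   2.6   0.9  -1.3  -2.8  -5.   -7.2  -8.9 -10.9 -12.8 -14.9 -16.7 -19.  -21.2 -34.6 -36.7 -39.1 -41.4 -43.7 -45.8 -48.2]
```

View pics/c5.png

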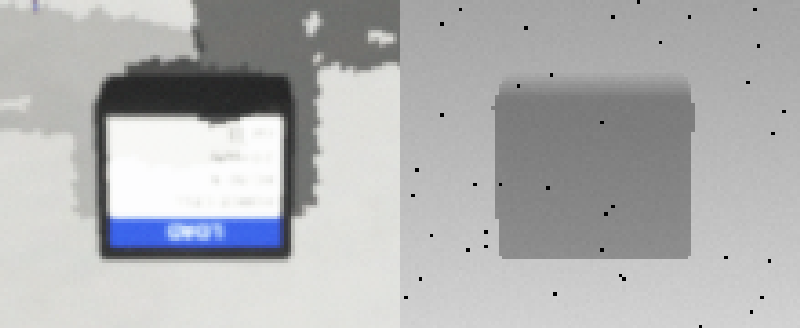

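The crop shows the cell's top at crop (195,165), wider across the picture (about 51 mm) than along it (about 43 mm). Contrary to what I expected, its long axis lies along 75.4°, so I must turn the tool 90° to grip the long sides. I'll turn, re-measure from there, and let the grip width confirm.

>>> drive_tool(
  moves=[
    {"linear": [0, 0, 0], "turn": [0, 0, 7], "gripper": 1},
    {"linear": [0, 0, 0], "turn": [0, 0, 7], "gripper": 1},
    {"linear": [0, 0, 0], "turn": [0, 0, 7], "gripper": 1},
    {"linear": [0, 0, 0], "turn": [0, 0, 7], "gripper": 1},
    {"linear": [0, 0, 0], "turn": [0, 0, 7], "gripper": 1},
    {"linear": [0, 0, 0], "turn": [0, 0, 7], "gripper": 1},
    {"linear": [0, 0, 0], "turn": [0, 0, 7], "gripper": 1},
    {"linear": [0, 0, 0], "turn": [0, 0, 7], "gripper": 1},
  ],
)

```text
time: 9.15
eef_pos: [0.5484, 0.1518, 0.2041]
eef_rot: [-3.141, 0.0, 0.728]
contact_force: [-0.1, -0.4, -0.9]
gripper_width: 0.0853
grip_force: 0.0
```

>>> drive_tool(
  moves=[
    {"linear": [0.0025, 0.0035, 0], "turn": [0, 0, 7], "gripper": 1},
    {"linear": [0, 0, 0], "turn": [0, 0, 7], "gripper": 1},
    {"linear": [0, 0, 0], "turn": [0, 0, 7], "gripper": 1},
    {"linear": [0, 0, 0], "turn": [0, 0, 7], "gripper": 1},
    {"linear": [0, 0, 0], "turn": [0, 0, 6], "gripper": 1},
    {"linear": [0, 0, 0], "turn": [0, 0, 0], "gripper": 1},
    {"linear": [0, 0, 0], "turn": [0, 0, 0], "gripper": 1},
  ],
)

```text
time: 9.73
eef_pos: [0.5511, 0.1557, 0.2041]
eef_rot: [-3.141, 0.0, 1.313]
contact_force: [-0.1, -0.4, -0.1]
gripper_width: 0.0855
grip_force: 0.0
```

```bash
python3 blk.py '(.5517,.157,.06,[(.028,.04)],"w6.png")'; python3 -c "
from h import *
print(env.get_obs()['joints'], [(r['point'],r['conf']) for r in env.place_of('wrist','load_cell')])"
```

```text
[0.5511 0.1557 0.2041] [-179.9804    0.009    75.2285]
(0.028, 0.04) 2419 [551.  159.5] [50.3 42.1] 75.75 z [0.0333 0.0348 0.036 ] px [273. 186.]
[1.54938720e-01 3.65788916e-01 1.62525121e+00 9.22201961e-06
 1.15082973e+00 4.12671373e-01] [([0.5463, 0.159, -0.0014], 0.92)]
```

Two views agree: the cell is at (0.5515,0.159), its top at 35 mm and its long axis at 75.5°. Next I descend and grip the long sides.

>>> drive_tool(
  moves=[
    {"linear": [0.0005, 0.003, -0.035], "turn": [0, 0, 0.3], "gripper": 1},
    {"linear": [0, 0, -0.035], "turn": [0, 0, 0], "gripper": 1},
    {"linear": [0, 0, -0.035], "turn": [0, 0, 0], "gripper": 1},
    {"linear": [0, 0, -0.03], "turn": [0, 0, 0], "gripper": 1},
    {"linear": [0, 0, -0.023], "turn": [0, 0, 0], "gripper": 1},
    {"linear": [0, 0, -0.015], "turn": [0, 0, 0], "gripper": 0.8},
    {"linear": [0, 0, -0.004], "turn": [0, 0, 0], "gripper": 0.7},
    {"linear": [0, 0, 0], "turn": [0, 0, 0], "gripper": 0.7},
  ],
  grip_force=40,
)

```text
time: 10.5
eef_pos: [0.5509, 0.1593, 0.0259]
eef_rot: [-3.139, 0.001, 1.321]
contact_force: [-0.6, -0.2, -0.6]
gripper_width: 0.06
grip_force: 0.0
```

>>> drive_tool(
  moves=[
    {"linear": [0, 0, 0], "turn": [0, 0, 0], "gripper": 0.6},
    {"linear": [0, 0, 0], "turn": [0, 0, 0], "gripper": 0.4},
    {"linear": [0, 0, 0], "turn": [0, 0, 0], "gripper": 0.3},
    {"linear": [0, 0, 0], "turn": [0, 0, 0], "gripper": 0.3},
    {"linear": [0, 0, 0], "turn": [0, 0, 0], "gripper": 0.3},
  ],
)

```text
time: 10.92
eef_pos: [0.5528, 0.1598, 0.0284]
eef_rot: [3.139, -0.001, 1.323]
contact_force: [1.5, -0.3, 7.2]
gripper_width: 0.0434
grip_force: 43.1
```

43.4 mm confirms the long sides. The fingertips touched the bench (7 N up), so I regrip about 5 mm higher so that the cell can lie flat.

>>> drive_tool(
  moves=[
    {"linear": [0, 0, 0], "turn": [0, 0, 0], "gripper": 0.62},
    {"linear": [0, 0, 0.003], "turn": [0, 0, 0], "gripper": 0.62},
    {"linear": [0, 0, 0.003], "turn": [0, 0, 0], "gripper": 0.62},
    {"linear": [0, 0, 0], "turn": [0, 0, 0], "gripper": 0.62},
    {"linear": [0, 0, 0], "turn": [0, 0, 0], "gripper": 0.4},
    {"linear": [0, 0, 0], "turn": [0, 0, 0], "gripper": 0.3},
    {"linear": [0, 0, 0], "turn": [0, 0, 0], "gripper": 0.3},
    {"linear": [0, 0, 0], "turn": [0, 0, 0], "gripper": 0.3},
  ],
)

```text
time: 11.58
eef_pos: [0.5522, 0.1596, 0.0336]
eef_rot: [3.141, -0.0, 1.323]
contact_force: [-1.1, -0.0, 5.7]
gripper_width: 0.0432
grip_force: 41.0
```

>>> drive_tool(
  moves=[
    {"linear": [0, 0, 0.004], "turn": [0, 0, 0], "gripper": 0.3},
    {"linear": [0, 0, 0.01], "turn": [0, 0, 0], "gripper": 0.3},
    {"linear": [0, 0, 0.02], "turn": [0, 0, 0], "gripper": 0.3},
    {"linear": [0, 0, 0.03], "turn": [0, 0, 0], "gripper": 0.3},
    {"linear": [0, 0, 0.03], "turn": [0, 0, 0], "gripper": 0.3},
    {"linear": [0, 0, 0.03], "turn": [0, 0, 0], "gripper": 0.3},
    {"linear": [0, 0, 0], "turn": [0, 0, 0], "gripper": 0.3},
    {"linear": [0, 0, 0], "turn": [0, 0, 0], "gripper": 0.3},
  ],
)

```text
time: 12.25
eef_pos: [0.5531, 0.1598, 0.1593]
eef_rot: [3.138, -0.002, 1.323]
contact_force: [-0.6, 0.4, -3.0]
gripper_width: 0.0433
grip_force: 41.6
```

Lifted cleanly. I carry it to the fixture and turn by -53.1°.

>>> drive_tool(
  moves=[
    {"linear": [-0.001, -0.02, 0], "turn": [0, 0, -5.31], "gripper": 0.3},
    {"linear": [-0.001, -0.034, 0], "turn": [0, 0, -5.31], "gripper": 0.3},
    {"linear": [-0.001, -0.036, 0], "turn": [0, 0, -5.31], "gripper": 0.3},
    {"linear": [-0.002, -0.036, 0], "turn": [0, 0, -5.31], "gripper": 0.3},
    {"linear": [-0.002, -0.036, 0], "turn": [0, 0, -5.31], "gripper": 0.3},
    {"linear": [-0.002, -0.036, 0], "turn": [0, 0, -5.31], "gripper": 0.3},
    {"linear": [-0.002, -0.036, 0], "turn": [0, 0, -5.31], "gripper": 0.3},
    {"linear": [-0.001, -0.036, 0], "turn": [0, 0, -5.31], "gripper": 0.3},
  ],
)

```text
time: 12.92
eef_pos: [0.5376, -0.1115, 0.1552]
eef_rot: [-3.138, 0.003, 0.577]
contact_force: [0.6, 1.2, -2.5]
gripper_width: 0.0431
grip_force: 41.5
```

>>> drive_tool(
  moves=[
    {"linear": [-0.001, -0.036, 0], "turn": [0, 0, -5.31], "gripper": 0.3},
    {"linear": [0, -0.03, 0], "turn": [0, 0, -5.31], "gripper": 0.3},
    {"linear": [0, -0.018, 0], "turn": [0, 0, 0], "gripper": 0.3},
    {"linear": [0, 0, 0], "turn": [0, 0, 0], "gripper": 0.3},
    {"linear": [0, 0, 0], "turn": [0, 0, 0], "gripper": 0.3},
    {"linear": [0, 0, 0], "turn": [0, 0, 0], "gripper": 0.3},
  ],
)

```text
time: 13.42
eef_pos: [0.5375, -0.1933, 0.1556]
eef_rot: [-3.138, 0.002, 0.396]
contact_force: [-0.3, 0.7, -2.2]
gripper_width: 0.043
grip_force: 41.5
```

```bash
cat > rel.py <<'E'
from h import *
np.set_printoptions(precision=4,suppress=True)
o=env.get_obs(); m=env.camera_model("wrist"); p,d=env.grab_frame("wrist"); save(p,"w7.png"); np.savez("w7.npz",p=p,d=d,xyz=m["xyz"],rotation=m["rotation"])
v,u=np.nonzero(d>0);P=px2w("wrist",u,v,d[d>0],m);W=np.full(d.shape+(3,),-1.);W[v,u]=P
print(o["eef_pos"],np.degrees(o["eef_rot"]),o["contact_force"])
t=o["eef_pos"]; 
def comps(K,n):
    k,l,s,c=cv2.connectedComponentsWithStats(cv2.morphologyEx(K.astype(np.uint8),cv2.MORPH_OPEN,np.ones((3,3))),connectivity=4)
    for i in 1+np.argsort(-s[1:,4])[:1]:
        Q=W[l==i];q=cv2.minAreaRect((Q[:,:2]*1000).astype(np.float32));print(n,len(Q),np.round(q[0],1),np.round(q[1],1),round(q[2],2),np.median(Q[:,2]))
top=t[2]; N=np.hypot(W[...,0]-t[0],W[...,1]-t[1])<.05
comps(N&(abs(W[...,2]-top)<.006),"cell top")
B=np.hypot(W[...,0]-.61,W[...,1]+.165)<.06
comps(B&(abs(W[...,2]-.0463)<.003),"block")
comps((np.hypot(W[...,0]-.577,W[...,1]+.18)<.03)&(abs(W[...,2]-.0393)<.0025),"padtop")
E
python3 rel.py; python3 -c "
import cv2;cv2.imwrite('pics/w7.png',cv2.imread('pics/w7.png'))"
```

```text
[ 0.5375 -0.1933  0.1556] [-179.8218    0.11     22.6787] [-0.3092  0.6928 -2.1917]
cell top 11373 [ 537.5 -193.2] [51.2 70.7] 22.7 0.1568813686175784
block 4323 [ 609.8 -165.8] [29.6 65.7] 22.72 0.046385522559034054
padtop 591 [ 576.6 -179.6] [ 7.7 39.1] 22.57 0.0394141751248242
```

View pics/w7.png

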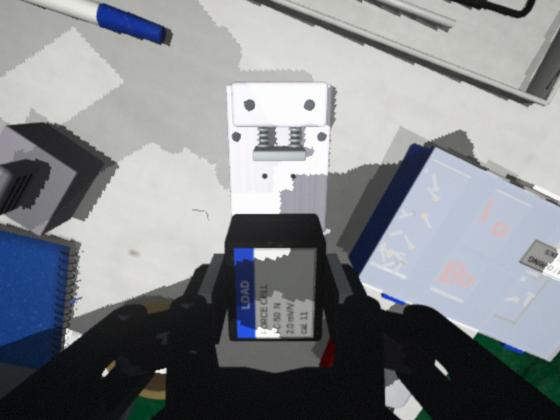

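The wrist view shows the cell held square at (280,280), in front of the pad at (279,155), and the cover at (40,180). The cell is 2.4 mm to the side and the gap is about 11 mm. I correct and lower.

>>> drive_tool(
  moves=[
    {"linear": [0.001, -0.0022, -0.02], "turn": [0, 0, 0], "gripper": 0.3},
    {"linear": [0, 0, -0.025], "turn": [0, 0, 0], "gripper": 0.3},
    {"linear": [0, 0, -0.025], "turn": [0, 0, 0], "gripper": 0.3},
    {"linear": [0, 0, -0.02], "turn": [0, 0, 0], "gripper": 0.3},
    {"linear": [0, 0, -0.014], "turn": [0, 0, 0], "gripper": 0.3},
    {"linear": [0, 0, 0], "turn": [0, 0, 0], "gripper": 0.3},
    {"linear": [0, 0, 0], "turn": [0, 0, 0], "gripper": 0.3},
    {"linear": [0, 0, 0], "turn": [0, 0, 0], "gripper": 0.3},
  ],
)

```text
time: 14.13
eef_pos: [0.5404, -0.1961, 0.0538]
eef_rot: [3.141, -0.001, 0.397]
contact_force: [-0.0, 0.0, -2.3]
gripper_width: 0.0427
grip_force: 41.5
```

```bash
python3 rel.py; python3 -c "
from h import *
np.set_printoptions(precision=1,suppress=True,linewidth=200)
a=np.load('w7.npz');m=env.camera_model('wrist');d=a['d']
for c in (272,284):
    r=np.arange(90,345,5); W=px2w('wrist',np.full(len(r),c),r,d[r,c],m)*1000
    print(c); print(W[:,2]); print(W[:,:2]@[.9225,.386])
"
```

```text
[ 0.5404 -0.1961  0.0538] [179.9774  -0.0323  22.7516] [-0.021   0.0473 -2.3058]
cell top 11405 [ 540.4 -196. ] [51.3 70.5] 22.61 0.054987689457474315
block 13121 [ 609.7 -165.9] [29.9 66.1] 22.81 0.04646733661385044
padtop 1584 [ 576.8 -179.8] [ 8.  39.6] 22.81 0.039411037425083284
272
[47.4 45.9 47.1 46.8 45.5 48.1 47.2 47.  47.4 47.1 47.6 46.8  7.7  7.6  7.   6.6  7.5 16.8 27.5 38.  40.4 39.6 40.1  6.8  6.  25.5 32.9 39.4 44.2 50.2 54.2 55.5 54.9 56.  56.4 57.  55.9 55.6 56.
 54.7 54.8 56.  55.9 55.4 56.1 56.6 54.8 54.6 55.  55.2 55.5]
[505.8 504.1 502.2 500.4 498.5 496.7 494.8 492.9 491.1 489.1 487.2 485.2 477.9 475.3 472.6 469.9 467.3 466.6 466.5 466.7 465.  462.5 460.4 447.7 444.6 448.4 448.4 448.3 447.8 447.9 447.4 445.7 443.2
 441.4 439.4 437.4 434.5 432.  429.8 426.6 424.2 422.6 420.  417.2 415.1 413.  409.1 406.3 403.9 401.4 399. ]
284
[46.9 47.2 47.2 46.3 47.3 47.2 47.1 47.2 47.1 47.1 47.7 46.2  5.8  6.1  7.   6.3  7.4 16.6 27.3 37.8 39.4 40.6 40.1  6.8  6.2 26.4 32.3 39.2 45.3 49.8 54.9 54.3 55.9 54.7 54.6 55.  54.9 55.1 55.7
 55.6 55.8 55.1 54.4 55.5 54.  55.5 55.6 55.2 55.6 56.5 55.4]
[505.9 504.1 502.2 500.4 498.6 496.7 494.8 493.  491.1 489.1 487.2 485.1 477.7 475.1 472.6 469.8 467.3 466.6 466.5 466.6 464.7 462.8 460.4 447.7 444.7 448.7 448.2 448.3 448.3 447.7 447.7 445.1 443.6
 440.8 438.5 436.3 434.  431.7 429.6 427.2 424.9 422.  419.  417.3 413.7 412.2 409.7 406.8 404.4 402.4 398.8]
```

Lateral error is now 1 mm, and the bottom is about 14 mm above the plate. I settle it down.

>>> drive_tool(
  moves=[
    {"linear": [-0.0004, 0.0009, -0.007], "turn": [0, 0, 0], "gripper": 0.3},
    {"linear": [0, 0, -0.005], "turn": [0, 0, 0], "gripper": 0.3},
    {"linear": [0, 0, -0.001], "turn": [0, 0, 0], "gripper": 0.3},
    {"linear": [0, 0, 0], "turn": [0, 0, 0], "gripper": 0.3},
    {"linear": [0, 0, 0], "turn": [0, 0, 0], "gripper": 0.3},
    {"linear": [0, 0, 0], "turn": [0, 0, 0], "gripper": 0.3},
  ],
)

```text
time: 14.68
eef_pos: [0.5395, -0.1958, 0.0401]
eef_rot: [3.142, -0.0, 0.396]
contact_force: [-0.9, -1.0, -2.5]
gripper_width: 0.0433
grip_force: 41.6
```

>>> drive_tool(
  moves=[
    {"linear": [0, 0, -0.001], "turn": [0, 0, 0], "gripper": 0.3},
    {"linear": [0, 0, 0], "turn": [0, 0, 0], "gripper": 0.3},
    {"linear": [0, 0, 0], "turn": [0, 0, 0], "gripper": 0.3},
  ],
)

```text
time: 14.93
eef_pos: [0.5396, -0.1958, 0.0396]
eef_rot: [3.141, -0.0, 0.396]
contact_force: [-0.7, 0.1, 4.9]
gripper_width: 0.0432
grip_force: 42.3
```

On the plate with a light press. I push along fixture +x: first to near contact, then gradually.

>>> drive_tool(
  moves=[
    {"linear": [0.0026, 0.0016, 0], "turn": [0, 0, 0], "gripper": 0.3},
    {"linear": [0.0028, 0.0012, 0], "turn": [0, 0, 0], "gripper": 0.3},
    {"linear": [0.0028, 0.0012, 0], "turn": [0, 0, 0], "gripper": 0.3},
    {"linear": [0, 0, 0], "turn": [0, 0, 0], "gripper": 0.3},
    {"linear": [0, 0, 0], "turn": [0, 0, 0], "gripper": 0.3},
    {"linear": [0, 0, 0], "turn": [0, 0, 0], "gripper": 0.3},
  ],
)

```text
time: 15.43
eef_pos: [0.5474, -0.192, 0.0396]
eef_rot: [3.141, 0.0, 0.396]
contact_force: [-2.5, -0.4, 6.0]
gripper_width: 0.0428
grip_force: 42.7
```

>>> drive_tool(
  moves=[
    {"linear": [0.0018, 0.0008, 0], "turn": [0, 0, 0], "gripper": 0.3},
    {"linear": [0.0018, 0.0008, 0], "turn": [0, 0, 0], "gripper": 0.3},
    {"linear": [0.0009, 0.0004, 0], "turn": [0, 0, 0], "gripper": 0.3},
    {"linear": [0, 0, 0], "turn": [0, 0, 0], "gripper": 0.3},
    {"linear": [0, 0, 0], "turn": [0, 0, 0], "gripper": 0.3},
    {"linear": [0, 0, 0], "turn": [0, 0, 0], "gripper": 0.3},
  ],
)

```text
time: 15.93
eef_pos: [0.551, -0.1903, 0.0396]
eef_rot: [-3.142, 0.002, 0.397]
contact_force: [-6.5, -3.7, 8.7]
gripper_width: 0.043
grip_force: 42.9
```

```bash
python3 rel.py; python3 -c "
from h import *
o=env.get_obs();f=o['contact_force'];print(o['eef_pos'][:2]@[.9225,.386]*1000,o['eef_pos'][:2]@[-.386,.9225]*1000,f[:2]@[.9225,.386],f[:2]@[-.386,.9225],f[2])"
```

```text
[ 0.551  -0.1903  0.0396] [-179.9975    0.1197   22.7213] [-6.5292 -3.7276  8.6866]
cell top 13231 [ 555.  -188.4] [60.  70.7] 22.55 0.04074536665156711
block 14968 [ 609.6 -165.9] [29.9 66.1] 22.78 0.04646595255327382
padtop 6736 [ 566.1 -184.5] [35.8 51.3] 21.95 0.04050891067274948
434.7675567107051 -388.2406952805635 -6.6919105026661745 -0.14368273162905817 8.504317749017192
```

>>> drive_tool(
  moves=[
    {"linear": [0.0014, 0.0006, 0.0003], "turn": [0, 0, 0], "gripper": 0.3},
    {"linear": [0.0014, 0.0006, 0], "turn": [0, 0, 0], "gripper": 0.3},
    {"linear": [0.0014, 0.0006, 0], "turn": [0, 0, 0], "gripper": 0.3},
    {"linear": [0.0009, 0.0003, 0], "turn": [0, 0, 0], "gripper": 0.3},
    {"linear": [0, 0, 0], "turn": [0, 0, 0], "gripper": 0.3},
    {"linear": [0, 0, 0], "turn": [0, 0, 0], "gripper": 0.3},
    {"linear": [0, 0, 0], "turn": [0, 0, 0], "gripper": 0.3},
  ],
)

```text
time: 16.57
eef_pos: [0.555, -0.1886, 0.0396]
eef_rot: [-3.141, 0.004, 0.397]
contact_force: [-8.7, -5.3, 6.8]
gripper_width: 0.0429
grip_force: 42.8
```

```bash
cat > pad.py <<'E'
from h import *
np.set_printoptions(precision=1,suppress=True,linewidth=200)
o=env.get_obs();f=o['contact_force'];A=np.array([.9225,.386]);N=np.array([-.386,.9225])
print("tcp a,n,z",o['eef_pos'][:2]@A*1000,o['eef_pos'][:2]@N*1000,o['eef_pos'][2],"rot",np.degrees(o['eef_rot']),"F",f[:2]@A,f[:2]@N,f[2])
m=env.camera_model("wrist");p,d=env.grab_frame("wrist");save(p,"w9.png")
v,u=np.nonzero(d>0);W=px2w("wrist",u,v,d[d>0],m)*1000;a=W[:,:2]@A;n=W[:,:2]@N+388.4
s=(abs(n)<18)&(W[:,2]>12)&(W[:,2]<34)&(a>455)&(a<484); print("pad rear face",s.sum(),np.median(a[s]),np.percentile(a[s],[10,90]))
s=(abs(n)<18)&(W[:,2]>44.2)&(a>478)&(a<520); print("block front edge",a[s].min(),np.percentile(a[s],1))
E
python3 pad.py
```

```text
tcp a,n,z 439.1560695612448 -388.23226999537945 0.039644670921536874 rot [-180.     0.2   22.7] F -10.019291249420691 -1.504233525517449 6.772404494492253
pad rear face 1309 472.8726191154086 [472.5 476.9]
block front edge 483.6584193600004 484.36302826031306
```

The pad has sunk about 6.4 mm by rear-face depth and by TCP. It needs about 1.6 mm more.

>>> drive_tool(
  moves=[
    {"linear": [0.0009, 0.0003, 0], "turn": [0, 0, 0], "gripper": 0.3},
    {"linear": [0.0009, 0.0003, 0], "turn": [0, 0, 0], "gripper": 0.3},
    {"linear": [0, 0, 0], "turn": [0, 0, 0], "gripper": 0.3},
    {"linear": [0, 0, 0], "turn": [0, 0, 0], "gripper": 0.3},
    {"linear": [0, 0, 0], "turn": [0, 0, 0], "gripper": 0.3},
    {"linear": [0, 0, 0], "turn": [0, 0, 0], "gripper": 0.3},
  ],
)

```text
time: 17.12
eef_pos: [0.5562, -0.1882, 0.0396]
eef_rot: [-3.141, 0.005, 0.397]
contact_force: [-11.1, -6.4, 9.0]
gripper_width: 0.0432
grip_force: 43.0
```

```bash
python3 pad.py; python3 -c "
from h import *
p,d=env.grab_frame('top'); P,u,v=cloud('top',d)
s=(np.hypot(P[:,0]-.484,P[:,1]+.012)<.055)&(P[:,2]>.02)&(P[:,2]<.085);Q=P[s];print(len(Q),cv2.minAreaRect((Q[:,:2]*1000).astype(np.float32)),np.percentile(Q[:,2],[5,50,99]))
q,d=env.grab_frame('scene')
for t in ('pen_marker','barcode_scanner','spare_glass_0'): print(t,[np.round(r['point'],3) for r in env.place_of('scene',t)][:2])
w=cv2.imread('pics/w9.png'); cv2.imwrite('pics/fin.png',cv2.resize(np.hstack([w,q[:,:,::-1]]),(800,300)))"
```

```text
tcp a,n,z 440.42796960107034 -388.2455628623969 0.0396493477445736 rot [-180.     0.3   22.7] F -12.699834483466365 -1.6580174560129843 9.03589929959269
pad rear face 1195 474.0689833209587 [473.7 477.1]
block front edge 483.75227934344286 484.345318070123
611 ((483.3909606933594, -12.268489837646484), (56.83998107910156, 64.87313079833984), 75.5929183959961) [0.03802978 0.04122181 0.0721936 ]
pen_marker [array([ 0.613, -0.   ,  0.003])]
barcode_scanner [array([ 0.381, -0.351, -0.   ])]
spare_glass_0 [array([ 0.416,  0.329, -0.001])]
```

View pics/fin.png

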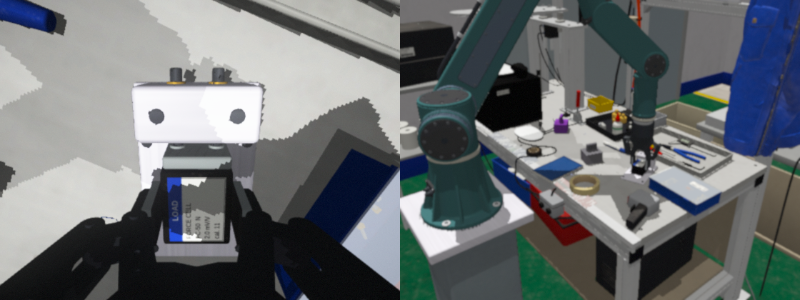

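The wrist panel shows the cell (195,210) flat and centred against the pad (195,155), with the guide pins (175,75) and (220,75) standing out behind the block. The scene panel shows the cover upright at (593,153) and the bystanders unmoved. The pad has sunk about 7.5 mm, so I nudge 0.4 mm, hold, and hand in.

>>> drive_tool(
  moves=[
    {"linear": [0.0004, 0.0002, 0], "turn": [0, 0, 0], "gripper": 0.3},
    {"linear": [0, 0, 0], "turn": [0, 0, 0], "gripper": 0.3},
    {"linear": [0, 0, 0], "turn": [0, 0, 0], "gripper": 0.3},
    {"linear": [0, 0, 0], "turn": [0, 0, 0], "gripper": 0.3},
    {"linear": [0, 0, 0], "turn": [0, 0, 0], "gripper": 0.3},
    {"linear": [0, 0, 0], "turn": [0, 0, 0], "gripper": 0.3},
  ],
)

```text
time: 17.92
eef_pos: [0.5564, -0.188, 0.0397]
eef_rot: [-3.141, 0.005, 0.397]
contact_force: [-10.7, -7.8, 9.6]
gripper_width: 0.0434
grip_force: 43.1
```

```bash
python3 pad.py && python3 -c "
from bench import env
print(env.job_done())"
```

```text
tcp a,n,z 440.701107041758 -388.1960960831071 0.039667088577978744 rot [-180.     0.3   22.7] F -12.931808066413616 -3.058722953582379 9.603448942723082
pad rear face 1125 474.2932880739726 [474.  477.2]
block front edge 483.5899243999764 484.3970190651362
the job is handed in; nothing more can be done
None
```

Handed in: the grey cover stands upright on the bare bench, and the gripper holds the load cell centred on the base plate, one end pressed against the pad, which has sunk about 8 mm; pen, scanner and mirror glass were not touched.

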